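Bench self-test of a distress beacon: load the cell, fit the bayonet cap, hold it at test

TASK

Load the battery cell that stands beside the distress beacon into the beacon's battery barrel, put the bayonet cap on and press it home, then turn it clockwise halfway, so that its wing grip points at the test bars on the index ring, and keep holding it there against its return spring: the program finishes while the gripper still holds the cap at test. Do not turn it on into the lock, which clicks in towards the end of the quarter turn and would arm the beacon, and leave the other things on the desk where they are.

Things in the scene. Friction and masses are not known exactly. Their poses are not given: they have to be found in the camera images.
- beacon: Radio distress beacon, immovable: a cradle plate 150 x 88 mm, an upright round battery barrel 54 mm wide with an aluminium bayonet collar on top (rim 74 mm high), and behind it a grey electronics box 68 x 68 mm, 56 mm high (a small fixed antenna cap on it, 70 mm high). Origin: barrel's axis at desk level; z up; x points from the barrel to the box, whose middle is at x = 62 mm.
- socket_mouth (a point): Centre of the collar's mouth, in the plane of its rim, 74 mm above the desk; axes as the beacon's. Mouth 33 mm wide; two notches in the rim, 9.5 mm wide, reaching 23 mm from the axis, at +x and -x, take the cap's lugs. The round well below (2 mm of room round the cell) ends on a springy plate 57 mm under the rim, so that the loaded cell's top is 9 mm under the rim.
- test_mark: The two test bars: raised aluminium bars on the black index ring round the collar, opposite each other, 27 to 35 mm from the axis. Origin: barrel's axis at desk level; its x axis is the line through both bars, 45 degrees clockwise (from above) of the beacon's x. Single dots on the ring mark the entry notches, pairs of tiny pips at 90 degrees the lock.
- cell: Blue round dry cell, 26 mm wide, 50 mm tall (side wall to 48 mm, then a small contact nub), about 95 g, standing nub up on the desk, the way it goes into the barrel. Origin: centre of its underside; z up.
- cap: Black bayonet cap, about 60 g, standing on its skirt. From the underside: skirt 30 mm wide (0-13 mm), flange 48 mm wide (13-18 mm), straight wing grip 14 mm thick, 42 mm long (18-42 mm). Two steel lugs 6 mm wide on the skirt (2.5-6.5 mm up) reach 21.5 mm from the axis. Origin: centre of the underside; z up; wing and lugs lie along x; half a turn makes no difference.
- cap_seat (a point): On the cap's axis in the plane of its flange's underside, 13 mm above the cap's origin. Lugs over the notches, the cap goes straight down till the flange meets the rim (this point then is at the rim's height); the last 4 mm press the cell's spring, 4 to 6 N. Pressed, it turns clockwise only; past 15 degrees the rim holds the lugs and, unpressed, it rides up by 1.5 mm.
- test_ring (a joint): Switch ring in the collar, rad, pushed round by the cap's lugs: 0 at rest, grows clockwise, reads about 0.1 less than the cap's turn from entry (45 degrees: about 0.69). Its spring turns the cap back, 0.1 to 0.15 N m at 45 degrees, plus some friction. The lugs meet the lock's sprung catches at about 64 degrees; these snap in at about 87.
- multimeter: Hand multimeter 138 x 68 x 41 mm lying on the desk, a bystander. Origin: centre of its underside.
- screw_cap: Round dark grey ribbed screw cap 30 mm wide, 14 mm tall, without wing or lugs; a bystander. Origin: centre of its underside.
- cable_plug: Short round metal cable plug 26 mm wide, 39 mm tall, standing on its mating face; a bystander. Origin: centre of its underside.
Mind the look-alikes: they are no part of the job. What is shaped like the cell but red is not meant.

How it is judged:
On the way, in this order (a step that is already met when the one before it is completed fails the run):
1. the cell stands in the barrel, let go (horizontal distance between cell and socket_mouth below 0.004 m and z of cell in the frame of socket_mouth below -0.05 m and angle between cell's own z axis and vertical below 0.12 rad and contact force between the fingers and cell below 0.1 N), for 0.2 s.
2. the cap is pressed home with its lugs through the notches, not yet turned to test (horizontal distance between cap_seat and socket_mouth below 0.003 m and z of cap_seat in the frame of socket_mouth below 0.003 m and angle between cap's own z axis and vertical below 0.1 rad and value of joint test_ring below 0.4 rad), for 0.05 s.
At the end, for the whole second after the job is handed in: The cell stands in the barrel; the cap sits on it, centred and upright, its flange within 3 mm of the rim, its wing within 10 degrees of the line of the test bars with the switch ring carried along, still, and held by the fingers (over 1 N) against the return spring (horizontal distance between cap_seat and socket_mouth below 0.003 m and z of cap_seat in the frame of socket_mouth below 0.003 m and angle between cap's own z axis and vertical below 0.1 rad and angle between the x axis of cap and the x axis of test_mark, either way round below 0.175 rad and value of joint test_ring between 0.45 and 0.95 rad and angular speed of cap below 0.3 rad/s and contact force between the fingers and cap above 1 N and horizontal distance between cell and socket_mouth below 0.004 m and z of cell in the frame of socket_mouth below -0.055 m and angle between cell's own z axis and vertical below 0.12 rad); the arm keeps its last pose, push and grip.
It fails at once if the cap is turned on into the lock's catches (more than about 65 degrees; switch ring beyond 1.05) (value of joint test_ring above 1.05 rad).
It fails at once if a bystander is moved by more than 3 cm (distance of any of multimeter, screw_cap, cable_plug from where it was at the start of the episode above 0.03 m).
It also fails if it takes over 64 s, if anything falls off the work surface, if the arm or the gripper's body presses on something with over 40 N, if the wrist force passes 120 N, or if a joint passes its speed limit or range.

ROBOT

A 6-joint arm with a two-finger parallel gripper is mounted at the origin on a cart in front of the work surface, level with it; the furniture and walls round the work are solid. World frame = base frame: x ahead of the robot, y to its left, z up, the work surface at z = 0. Lengths are in m, angles in rad, forces in N, time in s.
With the tool pointing down it reaches from about 0.325 to 0.925 m from the base axis. Payload 3.1 kg.
Tool frame: the origin (TCP) lies at the very end of the fingers, on their centre line; the grasp point (between the pads) lies 19 mm behind it; z points along the fingers, y is the line along which they close (so a half turn about z gives the same grasp; the last joint's range is limited). The gripper opens to 85 mm and grips with 20 to 120 N. Pads are 22 mm wide; open, the fingers measure 114 mm over their backs; the gripper's body (76 mm by 85 mm) begins 54 mm behind the grasp point. The pads swing forward as they close: fully open they stand 13 mm farther back than shut.
Start: joints at [1.065, 0.217, 1.613, -0, 1.311, -0.112], TCP at [0.24, 0.577, 0.231] pointing down, gripper open.
Joint ranges: [-2.75, 2.75], [-0.78, 2.1], [0.31, 2.55], [-1.13, 4.27], [0.13, 2.63], [-2.58, 2.58]. Speed limits (rad/s): [2.79, 2.79, 3.14, 3.14, 3.14, 3.14].

INTERFACE

Orientations are given as a unit quaternion [w, x, y, z].
In Python, from station import ctrl gives the robot as it stands.
- The arm moves only by the shell command python3 -m jog 'ROWS' [FORCE]. ROWS is JSON, a list of rows, each a list of 7 numbers: the shift along the tool's x, y, z in cm, then the turn, a rotation vector about the tool's x, y, z in rad, then the gripper's target within -1 to 1 (fully open at 1, half-way at 0, shut at -1). In form: [[tx, ty, tz, wx, wy, wz, grip], ...]. A call has exactly 10 rows; each row shifts and turns the commanded pose from where the row before left it, along the tool's axes as they then stand; what a row does not reach is not made up. A row lasts 1/8 s, in which the tool goes at most 62.5 mm and 10.7 degrees, less where a joint would pass 70% of its speed; a pose out of reach is approached as far as the arm can. A call is refused whole if a number of a shift passes 6.25 or a number of a turn 0.188, either way. A call with a gripper value outside its range is refused whole. The fingers move at their own pace and stop on an object; FORCE is the grip in N (left out, the last holds). Time passes only in rows, so rows that do not move let the fingers close, or fill a call up. It gives the time, the measured TCP pose, the force, the opening and the grip force at its end, in the units of the state.
- ctrl.sense(): the state, without advancing time (a new reading comes with each control period).
- ctrl.capture(name): name is "scene" or "top" or "wrist"; returns (picture, depth): 400x640x3 uint8, red, green, blue; 400x640 float32, m along the optical axis (not along the pixel's ray), 0 where there is no reading.
- ctrl.camera_info(name): a dict with "camera_matrix" (3x3 intrinsics, pixels), "origin" and "rotation" of the camera in the world. Camera axes: x right, y down, z forward; pixel columns grow to the right and rows downward; lengths in m; the calibration is good to about 2 mm. A picture is of the moment at which its call begins: read the wrist's pose just before it. camera_info takes no time and is no camera call; for the wrist camera it gives the pose at the moment of the call.
- ctrl.finish_job(): hands the job in; it is judged then, once.
The state is a dict: "t": time; "q": joint angles; "qvel": joint speeds; "joint_torque": joint torques, N m; "tcp_pos": TCP position; "tool_rot": TCP orientation; "contact_force": force on the tool from outside, world axes, zero at the start; "ft_torque": the same for the moment, N m; "gripper_width": opening from 0.0 (shut) to 1.0 (fully open); "grip_force": force on a finger pad.
Only numpy, scipy, OpenCV 4.12 (cv2) and the standard library are available. Lean on these libraries where they do the work, as an engineer would, in place of code of your own. Each camera call takes 0.05 s, during which the arm holds its last target. There are 200 camera calls.

## Working session

There is one attempt and no reset: what is moved stays moved. The work goes in short steps, Python scripts to look and compute and a shell command to move; the robot and the scene stay as the last step left them, time stands still between calls to the robot, and variables do not carry over. Pictures are saved under pics/ and viewed, at most 10 in all, crops included, and the job is handed in when it is done.

```bash
ls; mkdir -p pics; cat > h.py <<'E'
import numpy as np, cv2
from station import ctrl
def info(n):
    c=ctrl.camera_info(n); return np.array(c["camera_matrix"]),np.array(c["origin"]),np.array(c["rotation"])
def pts(d,K,o,R):
    v,u=np.mgrid[:d.shape[0],:d.shape[1]]
    c=np.stack([(u-K[0,2])/K[0,0]*d,(v-K[1,2])/K[1,1]*d,d],-1)
    return c@R.T+o
def ray(u,v,z,K,o,R):
    r=R@np.array([(u-K[0,2])/K[0,0],(v-K[1,2])/K[1,1],1.]); return o+r*(z-o[2])/r[2]
E
python3 - <<'E'
from h import *
for n in("top","scene"):
    K,o,R=info(n); im,d=ctrl.capture(n); cv2.imwrite(f"pics/{n}0.png",im[...,::-1]); np.savez(f"{n}0.npz",im=im,d=d,K=K,o=o,R=R); print(n,K.tolist(),o,R.tolist())
print(ctrl.sense())
E
```

```text
pics
top [[461.35892574812095, 0.0, 320.31460066643155], [0.0, 461.35892574812095, 200.19989200630332], [0.0, 0.0, 1.0]] [ 0.41946251 -0.285342    1.12824192] [0.04358675367299726, -0.6994066863721385, 0.7124556041205746, -0.03657176669757219]
scene [[367.9307512264878, 0.0, 319.6853256820948], [0.0, 367.9307512264878, 203.4457073398698], [0.0, 0.0, 1.0]] [-0.02945302  0.2697166   0.48697858] [0.2076889722386946, -0.3366320731145523, 0.7793124484307379, -0.48602082865029783]
{'t': 0.1, 'q': array([ 1.06480085e+00,  2.17693703e-01,  1.61479406e+00,  9.08738993e-06,
        1.31130434e+00, -1.12200904e-01]), 'qvel': array([-1.88794884e-05, -2.39773211e-03, -2.01826415e-03,  2.93726993e-04,
        5.65526480e-04,  3.88666142e-05]), 'joint_torque': array([-1.52791552e-03, -3.98076940e+01, -3.04968953e+01, -2.06524132e-04,
        4.19803604e-03,  1.22707928e-05]), 'tcp_pos': array([0.23942478, 0.57651777, 0.23007891]), 'tool_rot': array([-3.38718073e-04,  1.95628544e-01,  9.80677451e-01, -1.04627113e-03]), 'contact_force': array([ 0.4877708 , -0.62014313,  0.34492   ]), 'ft_torque': array([-0.02926713,  0.00576225, -0.03086353]), 'grip_force': 0.0, 'gripper_width': 1.003207403024584}
```

Rotation is a quaternion; fix the helper and view.

```bash
sed -i 's/^import numpy.*/&\nfrom scipy.spatial.transform import Rotation as Ro\ndef q2R(q): return Ro.from_quat(np.roll(q,-1)).as_matrix()/; s/np.array(c\["rotation"\])$/q2R(c["rotation"])/' h.py; cat h.py | head -8
```

```text
import numpy as np, cv2
from scipy.spatial.transform import Rotation as Ro
def q2R(q): return Ro.from_quat(np.roll(q,-1)).as_matrix()
from station import ctrl
def info(n):
    c=ctrl.camera_info(n); return np.array(c["camera_matrix"]),np.array(c["origin"]),q2R(c["rotation"])
def pts(d,K,o,R):
    v,u=np.mgrid[:d.shape[0],:d.shape[1]]
```

View pics/top0.png

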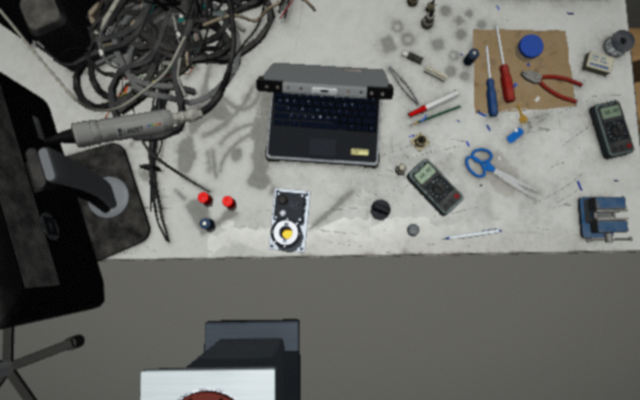

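View pics/scene0.png

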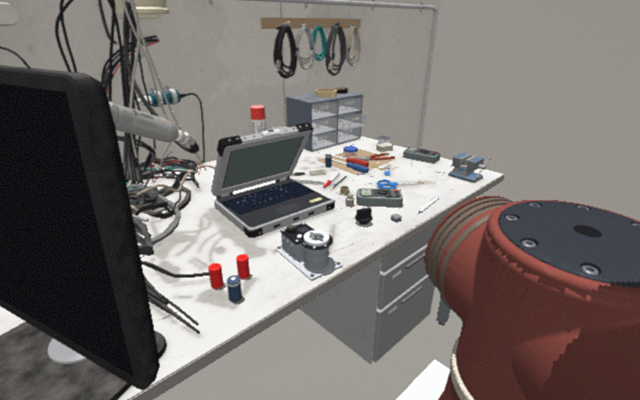

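Top view: beacon barrel at (287,234), box at (291,207); dark blue cell (207,224), the red look-alikes (205,198) and (229,202), another dark cylinder (471,57) far off; winged cap (380,209); screw cap (413,230), plug (401,170)/(420,141), multimeter (436,187). By its colour and place beside the beacon I choose (207,224).

```bash
python3 - <<'E'
from h import *
z=np.load("top0.npz"); im,d,K,o=z["im"],z["d"],z["K"],z["o"]; R=q2R(z["R"])
P=pts(d,K,o,R)
print("desk",P[170,200],P[240,330])
for n,(u,v),h in [("cell",(207,224),.05),("red1",(205,198),.05),("red2",(229,202),.05),("cap",(380,209),.042),("barrel",(287,234),.074),("box",(291,207),.056),("screw",(413,230),.014),("plug",(420,141),.039),("laptop",(325,140),.03),("mon",(40,190),.3),("mon2",(75,230),.3)]:
    print(n,ray(u,v,h,K,o,R).round(3),"depth:",P[v,u].round(3))
def cent(box,zl,zh):
    u0,v0,u1,v1=box; q=P[v0:v1,u0:u1]; m=(q[...,2]>zl)&(q[...,2]<zh)&(d[v0:v1,u0:u1]>0); q=q[m]
    return q[:,:2].min(0).round(4),q[:,:2].max(0).round(4),((q.min(0)+q.max(0))/2).round(4),m.sum(),q
for n,b,zl,zh in [("cell",(195,214,220,235),.035,.06),("cap",(365,195,395,223),.012,.05),("capwing",(365,195,395,223),.03,.05),("collar",(265,214,308,256),.062,.085),("box",(265,185,312,256),.05,.060)]:
    r=cent(b,zl,zh); print(n,*r[:4]); 
    if r[3]>5: print("  rect",cv2.minAreaRect(r[4][:,:2].astype(np.float32)*1000))
zz=np.load("scene0.npz")
crop=lambda i,u0,v0,u1,v1,s: cv2.resize(i[v0:v1,u0:u1,::-1],None,fx=s,fy=s,interpolation=cv2.INTER_CUBIC)
a=crop(im,190,180,320,260,6)[:300*2]; b=crop(im,360,190,430,240,6); c=crop(zz["im"],195,215,385,310,4)
W=800; out=np.zeros((600,800,3),np.uint8); 
a=cv2.resize(a,(420,258)); b=cv2.resize(b,(360,257)); out[:258,:420]=a; out[:257,430:790]=b; c=cv2.resize(c,(660,330)); out[265:595,:660]=c
cv2.imwrite("pics/crop1.png",out)
E
```

```text
desk [0.62920148 0.02229362 0.00099028] [ 4.50032962e-01 -2.97138515e-01  1.92562324e-05]
cell [ 0.491 -0.009  0.05 ] depth: [ 0.491 -0.009  0.05 ]
red1 [ 0.553 -0.004  0.05 ] depth: [ 0.553 -0.003  0.048]
red2 [ 0.542 -0.061  0.05 ] depth: [ 0.543 -0.059  0.045]
cap [ 0.52  -0.416  0.042] depth: [ 0.519 -0.416  0.047]
barrel [ 0.463 -0.199  0.074] depth: [ 0.466 -0.193  0.013]
box [ 0.527 -0.207  0.056] depth: [ 0.527 -0.207  0.055]
screw [ 0.47  -0.497  0.014] depth: [ 0.47  -0.497  0.015]
plug [ 0.682 -0.518  0.039] depth: [ 0.688 -0.523  0.014]
laptop [ 0.692 -0.29   0.03 ] depth: [ 0.69  -0.29   0.036]
mon [0.542 0.233 0.3  ] depth: [0.54  0.224 0.313]
mon2 [0.468 0.166 0.3  ] depth: [0.475 0.225 0.191]
cell [ 0.4822 -0.0151] [0.5058 0.009 ] [ 0.494  -0.003   0.0448] 105
  rect ((493.9951477050781, -3.086367607116699), (23.65488624572754, 23.953655242919922), 2.080018997192383)
cap [ 0.4977 -0.4436] [ 0.5439 -0.397 ] [ 0.5208 -0.4203  0.0295] 313
  rect ((520.7139892578125, -420.21441650390625), (46.200042724609375, 46.4240837097168), 87.4215087890625)
capwing [ 0.5096 -0.4405] [ 0.5346 -0.4001] [ 0.5221 -0.4203  0.0385] 112
  rect ((521.8802490234375, -420.44622802734375), (42.28315734863281, 14.10747241973877), 66.72759246826172)
collar [ 0.4317 -0.2301] [ 0.5035 -0.1606] [ 0.4676 -0.1954  0.0705] 606
  rect ((467.5477294921875, -195.43417358398438), (69.29173278808594, 71.5099868774414), 88.83259582519531)
box [ 0.448  -0.2378] [ 0.5655 -0.1668] [ 0.5067 -0.2023  0.0551] 710
  rect ((505.37823486328125, -199.02670288085938), (68.35260772705078, 115.00186920166016), 83.4596939086914)
```

View pics/crop1.png

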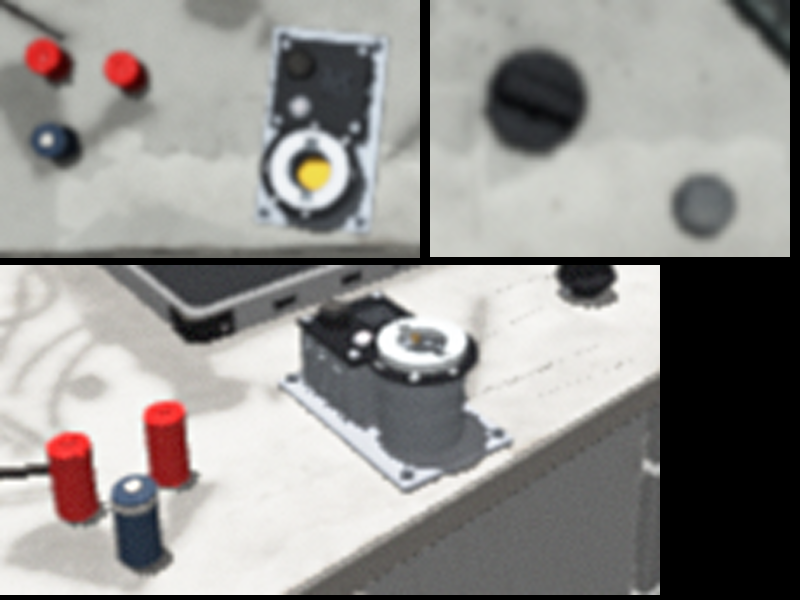

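Crop confirms: blue cell with silver ring/nub beside the two red ones; winged cap versus smooth screw cap; collar mouth with orange plate inside. Now check the monitor as an obstacle to the swing.

```bash
python3 - <<'E'
from h import *
for n in("top","scene"):
    z=np.load(n+"0.npz"); d=z["d"]; P=pts(d,z["K"],z["o"],q2R(z["R"])); Q=P[(d>0)&(P[...,2]>.1)]
    r=np.hypot(Q[:,0],Q[:,1]); a=np.degrees(np.arctan2(Q[:,1],Q[:,0]))
    for a0 in range(-60,100,10):
        m=(a>=a0)&(a<a0+10)&(r<.95)&(r>.2)
        if m.sum()>20: 
            print(n,a0,m.sum(),"rmin %.2f"%np.percentile(r[m],1),"zmax %.2f"%Q[m,2].max(), [(round(float(h),1),round(float(r[m&(Q[:,2]>h)].min()),2)) for h in np.arange(.1,.7,.1) if (m&(Q[:,2]>h)).any()])
E
```

```text
top -30 1817 rmin 0.79 zmax 0.24 [(0.1, 0.79), (0.2, 0.79)]
top -20 1568 rmin 0.77 zmax 0.24 [(0.1, 0.77), (0.2, 0.77)]
top -10 1247 rmin 0.65 zmax 0.32 [(0.1, 0.65), (0.2, 0.65), (0.3, 0.65)]
top 0 2158 rmin 0.62 zmax 0.38 [(0.1, 0.62), (0.2, 0.62), (0.3, 0.62)]
top 10 3179 rmin 0.58 zmax 0.39 [(0.1, 0.58), (0.2, 0.58), (0.3, 0.58)]
top 20 16655 rmin 0.38 zmax 0.45 [(0.1, 0.37), (0.2, 0.37), (0.3, 0.37), (0.4, 0.37)]
top 30 503 rmin 0.37 zmax 0.45 [(0.1, 0.37), (0.2, 0.37), (0.3, 0.37), (0.4, 0.37)]
scene -30 1566 rmin 0.79 zmax 0.24 [(0.1, 0.79), (0.2, 0.79)]
scene -20 1951 rmin 0.77 zmax 0.23 [(0.1, 0.77), (0.2, 0.77)]
scene -10 971 rmin 0.65 zmax 0.53 [(0.1, 0.65), (0.2, 0.65), (0.3, 0.65), (0.4, 0.91), (0.5, 0.92)]
scene 0 1993 rmin 0.62 zmax 0.53 [(0.1, 0.62), (0.2, 0.62), (0.3, 0.62), (0.4, 0.9), (0.5, 0.91)]
scene 20 6002 rmin 0.37 zmax 0.45 [(0.1, 0.37), (0.2, 0.37), (0.3, 0.37), (0.4, 0.37)]
scene 30 30896 rmin 0.37 zmax 0.45 [(0.1, 0.37), (0.2, 0.37), (0.3, 0.37), (0.4, 0.37)]
```

Monitor stands at azimuth 20–40°, up to z 0.45; I'll rise to 0.56, then cross over.

```bash
python3 -m jog '[[0,0,-5.5,0,0,0,1],[0,0,-5.5,0,0,0,1],[0,0,-5.5,0,0,0,1],[0,0,-5.5,0,0,0,1],[0,0,-5.5,0,0,0,1],[0,0,-5.5,0,0,0,1],[-4.2,-4.1,0,0,0,0,1],[-4.2,-4.1,0,0,0,0,1],[-4.2,-4.1,0,0,0,0,1],[-4.2,-4.1,0,0,0,0,1]]' 60
```

```text
t: 1.35
tcp_pos: [0.3323, 0.3596, 0.5607]
tool_rot: [-0.0, 0.195, 0.981, -0.0]
contact_force: [1.4, -0.4, -0.4]
gripper_width: 1.005
grip_force: 0.0
```

```bash
python3 -m jog '[[-4.1,-3.9,0,0,0,0,1],[-4.1,-3.9,0,0,0,0,1],[-4.1,-3.9,0,0,0,0,1],[-4.1,-3.9,0,0,0,0,1],[-4.1,-3.9,0,0,0,0,1],[-4.1,-3.9,0,0,0,0,1],[-4.1,-3.9,0,0,0,0,1],[0,0,6,0,0,0,1],[0,0,6,0,0,0,1],[0,0,6,0,0,0,1]]'
cat > look.py <<'E'
from h import *
def wrist(name):
    K,o,R=info("wrist"); im,d=ctrl.capture("wrist"); cv2.imwrite(f"pics/{name}.png",im[...,::-1]); np.savez(name+".npz",im=im,d=d,K=K,o=o,R=R)
    return im,d,K,o,R,pts(d,K,o,R)
def tool(dw):  # world shift -> tool axes, cm
    return (q2R(ctrl.sense()["tool_rot"]).T@np.array(dw)*100).round(2)
E
python3 - <<'E'
from look import *
im,d,K,o,R,P=wrist("w1"); s=ctrl.sense(); print(s["tcp_pos"],o,R.round(2).tolist(),K[0])
p=R.T@(np.array([.494,-.003,.05])-o); print("cell proj",K@p/p[2])
E
```

```text
t: 2.6
tcp_pos: [0.4919, -0.0013, 0.3789]
tool_rot: [-0.0, 0.196, 0.981, 0.0]
contact_force: [-0.1, 1.2, 0.6]
gripper_width: 1.002
grip_force: 0.0
[ 4.84877789e-01 -1.33491152e-04  3.65067384e-01] [0.42777407 0.02577156 0.52185222] [[0.38, 0.89, 0.25], [0.92, -0.37, -0.1], [-0.0, 0.27, -0.96]] [347.72141988   0.         318.84519212]
cell proj [318.32103582 150.83314252   1.        ]
```

View pics/w1.png

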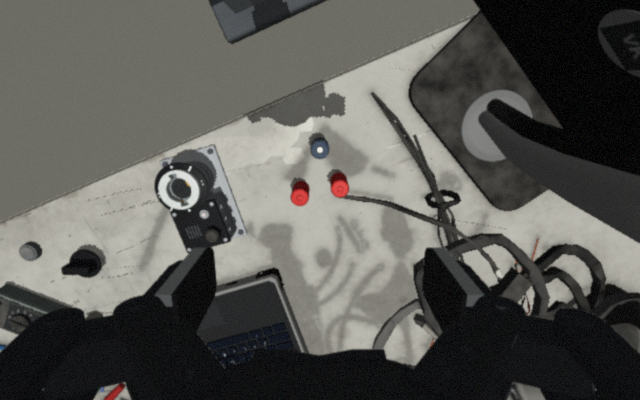

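Cell nub at (320,149) as predicted (318,151); red ones (300,194),(340,185); collar (179,189), cap (85,262), screw cap (31,250). Descend and measure close.

```bash
python3 -m jog '[[0,0,5,0,0,0,1],[0,0,5,0,0,0,1],[0,0,5,0,0,0,1],[0,0,4,0,0,0,1],[0,0,0,0,0,0,1],[0,0,0,0,0,0,1],[0,0,0,0,0,0,1],[0,0,0,0,0,0,1],[0,0,0,0,0,0,1],[0,0,0,0,0,0,1]]'
python3 - <<'E'
from look import *
s=ctrl.sense(); print(s["tcp_pos"])
im,d,K,o,R,P=wrist("w2"); print(o)
hsv=cv2.cvtColor(im,cv2.COLOR_RGB2HSV)
p=R.T@(np.array([.494,-.003,.05])-o); uv=(K@p/p[2])[:2]; print("pred",uv)
top=(P[...,2]>.040)&(P[...,2]<.056)&(d>0)&(np.hypot(P[...,0]-.494,P[...,1]+.003)<.028)
print(top.sum()); q=P[top]; print("cell top",q.min(0),q.max(0),(q.min(0)+q.max(0))/2,q.mean(0))
c=(q.min(0)+q.max(0))/2; c[2]=0; t=s["tcp_pos"]; print("tool shift",tool([c[0]-t[0],c[1]-t[1],0]))
E
```

```text
t: 3.9
tcp_pos: [0.4924, -0.001, 0.1916]
tool_rot: [0.0, 0.196, 0.981, 0.0]
contact_force: [-0.9, -0.0, -1.0]
gripper_width: 0.999
grip_force: 0.0
[ 0.49239578 -0.00095048  0.19160122]
[0.42806919 0.02606908 0.33451403]
pred [317.24483155 184.16662115]
744
cell top [ 0.4796557  -0.01363494  0.04003479] [0.50535656 0.01210479 0.05107408] [ 0.49250613 -0.00076508  0.04555443] [ 4.91784303e-01 -4.86650389e-04  4.75856101e-02]
tool shift [-0.    0.02  0.  ]
```

```bash
python3 -m jog '[[0,0,5,0,0,0,1],[0,0,5,0,0,0,1],[0,0,4,0,0,0,1],[0,0,2.8,0,0,0,1],[0,0,0,0,0,0,1],[0,0,0,0,0,0,-1],[0,0,0,0,0,0,-1],[0,0,0,0,0,0,-1],[0,0,0,0,0,0,-1],[0,0,0,0,0,0,-1]]' 40
```

```text
t: 5.2
tcp_pos: [0.4934, -0.001, 0.0246]
tool_rot: [0.001, 0.196, 0.981, 0.0]
contact_force: [-0.2, 0.4, 7.3]
gripper_width: 0.282
grip_force: 39.4
```

```bash
python3 -m jog '[[0,0,-3,0,0,0,-1],[0,0,-5,0,0,0,-1],[0,0,-5,0,0,0,-1],[0,0,-3,0,0,0,-1],[-1.1,-5,0,0,0,0,-1],[-1.1,-5,0,0,0,0,-1],[0,0,0,0,0,0,-1],[0,0,0,0,0,0,-1],[0,0,0,0,0,0,-1],[0,0,0,0,0,0,-1]]'
python3 - <<'E'
from look import *
s=ctrl.sense(); print(s["tcp_pos"])
im,d,K,o,R,P=wrist("w3")
m=(P[...,2]>.067)&(P[...,2]<.080)&(d>0)&(np.hypot(P[...,0]-.468,P[...,1]+.195)<.045)
bright=(im.min(-1)>110)&m
for k in(m,bright):
    q=P[k]; print(k.sum(),q.min(0),q.max(0),(q.min(0)+q.max(0))/2,np.median(q[:,2]))
ys,xs=np.nonzero(bright); (cx,cy),r=cv2.minEnclosingCircle(np.c_[xs,ys].astype(np.float32)); print(cx,cy,r)
# box top: orientation
b=(P[...,2]>.050)&(P[...,2]<.060)&(d>0)&(np.hypot(P[...,0]-.529,P[...,1]+.203)<.06); print("box",cv2.minAreaRect(P[b][:,:2].astype(np.float32)*1000))
pl=(P[...,2]>.003)&(P[...,2]<.012)&(d>0)&(np.hypot(P[...,0]-.5,P[...,1]+.2)<.1); print("plate",cv2.minAreaRect(P[pl][:,:2].astype(np.float32)*1000))
u0,v0=int(cx)-80,int(cy)-70
cv2.imwrite("pics/w3c.png",cv2.resize(im[max(v0,0):v0+150,max(u0,0):u0+180,::-1],None,fx=4,fy=4)); print(u0,v0)
E
```

```text
t: 6.45
tcp_pos: [0.4743, -0.1008, 0.1831]
tool_rot: [-0.0, 0.195, 0.981, 0.0]
contact_force: [0.1, 0.4, -0.1]
gripper_width: 0.283
grip_force: 39.9
[ 0.47429253 -0.10075424  0.18312421]
3268 [ 0.43088694 -0.22877125  0.06700143] [ 0.50153703 -0.15723073  0.07634088] [ 0.46621198 -0.19300099  0.07167116] 0.07377801348432536
2231 [ 0.43400178 -0.22765444  0.06702301] [ 0.49942965 -0.1613759   0.07634088] [ 0.46671571 -0.19451517  0.07168195] 0.07422176259993007
203.439697265625 221.9202880859375 42.84386444091797
box ((504.728759765625, -202.714111328125), (57.350303649902344, 62.129913330078125), 47.11027908325195)
plate ((470.1534423828125, -193.91409301757812), (87.98397827148438, 89.36991882324219), 83.6452407836914)
123 151
```

View pics/w3c.png

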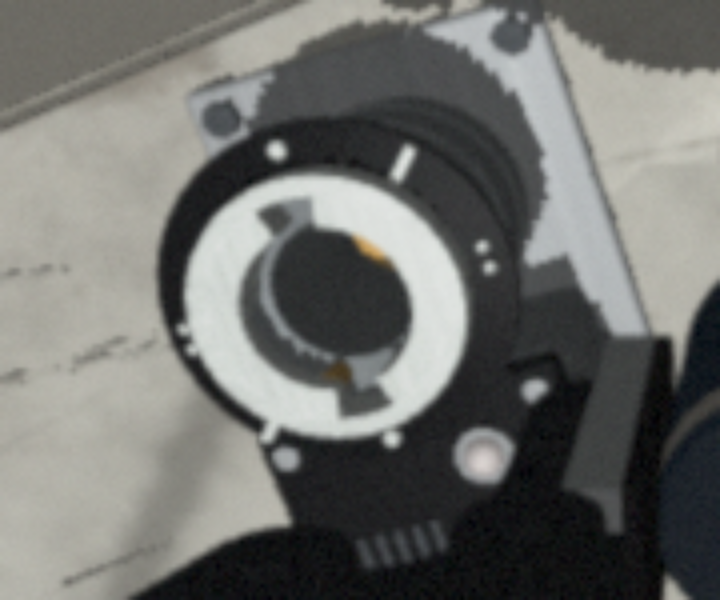

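Close crop: collar ellipse centred about (326,305) in the crop, entry dots at (277,151)/(392,438), test bars (403,163)/(268,431), notches (285,212)/(362,400), mouth clear. Compute the axis and yaw from these.

```bash
python3 - <<'E'
from look import *
z=np.load("w3.npz"); im,d,K,o=z["im"],z["d"],z["K"],z["o"]; R=q2R(z["R"]); P=pts(d,K,o,R)
f=lambda x,y:(123+x/4-.4,151+y/4-.4)
for a,b in [((277,151),(392,438)),((403,163),(268,431)),((285,212),(362,400))]:
    for h in(.067,.074):
        A,B=ray(*f(*a),h,K,o,R),ray(*f(*b),h,K,o,R); v=B-A
        print(h,"mid",((A+B)/2).round(4),"len",np.linalg.norm(v).round(4),"ang",np.degrees(np.arctan2(v[1],v[0])).round(1), P[int(f(*a)[1]),int(f(*a)[0]),2].round(4))
g=(im.min(-1)>150).astype(np.uint8); n,l,st,ce=cv2.connectedComponentsWithStats(g)
k=l[int(151+305/4),int(123+210/4)]; c=max(cv2.findContours((l==k).astype(np.uint8),0,1)[0],key=len)
W=np.array([ray(*p[0],.074,K,o,R)[:2] for p in cv2.convexHull(c)]); print(k,st[k],"rim",(np.array(cv2.fitEllipse((W*1000).astype(np.float32))[0])),cv2.fitEllipse((W*1000).astype(np.float32))[1])
# held cell
m=(P[...,2]>.06)&(P[...,2]<.25)&(np.hypot(P[...,0]-.474,P[...,1]+.1)<.02); print("held",P[m].min(0),P[m].max(0))
E
```

```text
Traceback (most recent call last):
  File "h.py", line 3, in q2R
    def q2R(q): return Ro.from_quat(np.roll(q,-1)).as_matrix()
                       ~~~~~~~~~~~~^^^^^^^^^^^^^^^
  File "scipy/spatial/transform/_rotation.pyx", line 1012, in scipy.spatial.transform._rotation.Rotation.from_quat
  File "scipy/spatial/transform/_rotation.pyx", line 850, in scipy.spatial.transform._rotation.Rotation.__init__
ValueError: Expected `quat` to have shape (4,) or (N, 4), got (3, 3).
```

```bash
python3 - <<'E'
from look import *
z=np.load("w3.npz"); im,d,K,o,R=z["im"],z["d"],z["K"],z["o"],z["R"]; P=pts(d,K,o,R)
f=lambda x,y:(123+x/4-.4,151+y/4-.4)
for a,b in [((277,151),(392,438)),((403,163),(268,431)),((285,212),(362,400))]:
    for h in(.067,.074):
        A,B=ray(*f(*a),h,K,o,R),ray(*f(*b),h,K,o,R); v=B-A
        print(h,"mid",((A+B)/2).round(4),"len",np.linalg.norm(v).round(4),"ang",np.degrees(np.arctan2(v[1],v[0])).round(1), P[int(f(*a)[1]),int(f(*a)[0]),2].round(4))
g=(im.min(-1)>150).astype(np.uint8); n,l,st,ce=cv2.connectedComponentsWithStats(g)
k=l[int(151+305/4),int(123+210/4)]; c=max(cv2.findContours((l==k).astype(np.uint8),0,1)[0],key=len)
W=np.array([ray(*p[0],.074,K,o,R)[:2] for p in cv2.convexHull(c)]); print(k,st[k],"rim",(np.array(cv2.fitEllipse((W*1000).astype(np.float32))[0])),cv2.fitEllipse((W*1000).astype(np.float32))[1])
m=(P[...,2]>.06)&(P[...,2]<.25)&(np.hypot(P[...,0]-.474,P[...,1]+.1)<.02); print("held",P[m].min(0),P[m].max(0))
c=np.array([.4665,-.1945]); print(tool([*(c-ctrl.sense()["tcp_pos"][:2]),0]))
E
```

```text
0.067 mid [ 0.4674 -0.1942  0.067 ] len 0.0632 ang -6.4 0.0671
0.074 mid [ 0.4658 -0.191   0.074 ] len 0.0615 ang -6.4 0.0671
0.067 mid [ 0.4676 -0.1949  0.067 ] len 0.065 ang -51.7 0.0678
0.074 mid [ 0.466  -0.1916  0.074 ] len 0.0633 ang -51.7 0.0678
0.067 mid [ 0.4682 -0.1973  0.067 ] len 0.0416 ang -6.1 0.0634
0.074 mid [ 0.4666 -0.194   0.074 ] len 0.0405 ang -6.1 0.0634
17 [ 168  195   72   67 2065] rim [ 468.50204468 -195.18040466] (54.378170013427734, 58.54250717163086)
held [ 0.45586471 -0.11720714  0.15748819] [ 0.48846492 -0.08060353  0.24991202]
[-2.86 -8.95 -0.  ]
```

```bash
python3 -m jog '[[-1.49,-4.46,0,0,0,0,-1],[-1.49,-4.46,0,0,0,0,-1],[0,0,0,0,0,0,-1],[0,0,3,0,0,0,-1],[0,0,3,0,0,0,-1],[0,0,0,0,0,0,-1],[0,0,0,0,0,0,-1],[0,0,0,0,0,0,-1],[0,0,0,0,0,0,-1],[0,0,0,0,0,0,-1]]'
python3 - <<'E'
from look import *
s=ctrl.sense(); print(s["tcp_pos"],tool([.4676-s["tcp_pos"][0],-.1945-s["tcp_pos"][1],0]))
E
```

```text
t: 7.75
tcp_pos: [0.4679, -0.1958, 0.124]
tool_rot: [0.001, 0.196, 0.981, -0.0]
contact_force: [-0.2, -0.5, -0.4]
gripper_width: 0.285
grip_force: 40.0
[ 0.46794288 -0.19575815  0.12401235] [ 0.08  0.1  -0.  ]
```

```bash
python3 -m jog '[[0.08,0.1,0,0,0,0,-1],[0,0,1,0,0,0,-1],[0,0,1,0,0,0,-1],[0,0,1,0,0,0,-1],[0,0,1,0,0,0,-1],[0,0,0.5,0,0,0,-1],[0,0,0,0,0,0,-1],[0,0,0,0,0,0,-1],[0,0,0,0,0,0,-1],[0,0,0,0,0,0,-1]]'
```

```text
t: 9.0
tcp_pos: [0.4674, -0.1945, 0.0787]
tool_rot: [0.0, 0.196, 0.981, -0.0]
contact_force: [-0.4, -0.2, -0.7]
gripper_width: 0.286
grip_force: 40.0
```

Cell is 20 mm into the mouth with no contact force; release, then rise and look.

```bash
python3 -m jog '[[0,0,0,0,0,0,0],[0,0,0,0,0,0,0],[0,0,0,0,0,0,0.5],[0,0,0,0,0,0,0.5],[0,0,-5,0,0,0,0.5],[0,0,-5,0,0,0,0.5],[-0.8,-4,-2,0,0,0,0.5],[0,0,0,0,0,0,0.5],[0,0,0,0,0,0,0.5],[0,0,0,0,0,0,0.5]]'
python3 - <<'E'
from look import *
s=ctrl.sense(); print(s["tcp_pos"])
im,d,K,o,R,P=wrist("w4")
h=np.hypot(P[...,0]-.4672,P[...,1]+.1945); m=(h<.0145)&(d>0); print("inside well z pct",np.percentile(P[m][:,2],[5,25,50,75,95]),m.sum())
k=m&(P[...,2]>.055)&(P[...,2]<.072); q=P[k]; print(k.sum(),(q.min(0)+q.max(0))/2,q.max(0)-q.min(0))
p=R.T@(np.array([.4672,-.1945,.074])-o); u,v=(K@p/p[2])[:2].astype(int); print(u,v)
A=im[max(v-60,0):v+60,max(u-75,0):u+75,::-1]
c=(P[...,2]>.03)&(P[...,2]<.05)&(np.hypot(P[...,0]-.521,P[...,1]+.42)<.035)&(d>0)
if c.sum()>20: q=P[c]; print("wing",c.sum(),(q.min(0)+q.max(0))/2,cv2.minAreaRect(q[:,:2].astype(np.float32)*1000))
cv2.imwrite("pics/w4c.png",cv2.resize(A,None,fx=4,fy=4))
E
```

```text
t: 10.25
tcp_pos: [0.4584, -0.2331, 0.1967]
tool_rot: [-0.001, 0.195, 0.981, 0.001]
contact_force: [-0.3, -0.2, 0.1]
gripper_width: 0.745
grip_force: 0.0
[ 0.45843255 -0.23308504  0.19673605]
inside well z pct [0.06445056 0.2255978  0.25013005 0.25694614 0.27071048] 8320
871 [ 0.46772025 -0.1952214   0.06178009] [0.02785818 0.02730861 0.01255339]
368 179
wing 76 [ 0.51036398 -0.42917562  0.03572717] ((510.0938415527344, -429.04217529296875), (14.30672836303711, 2.781874656677246), 73.40526580810547)
```

View pics/w4c.png

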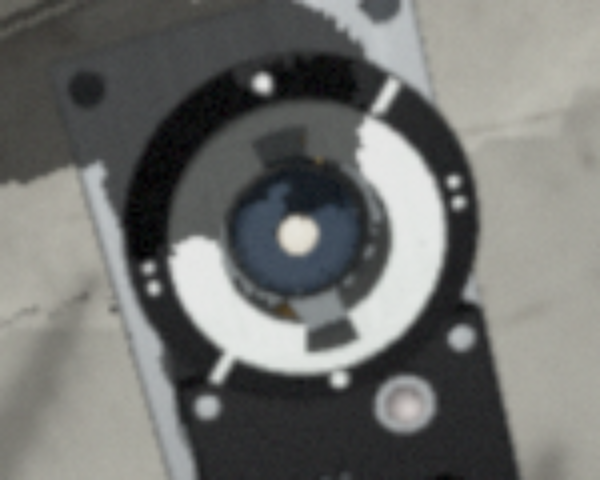

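Cell stands centred in the well (nub at the crop's (298,235), collar axis about (301,231)), cell top ~9 mm under the rim. Now to the cap, turning the tool 90° clockwise.

```bash
python3 - <<'E'
from look import *
z=np.load("w4.npz"); K,o,R=z["K"],z["o"],z["R"]
f=lambda x,y:(293+x/4-.4,119+y/4-.4)
for a,b in [((262,83),(340,379)),((385,97),(223,368))]:
    A,B=ray(*f(*a),.0675,K,o,R),ray(*f(*b),.0675,K,o,R); v=B-A
    print("mid",((A+B)/2).round(4),"len",np.linalg.norm(v).round(4),"ang",np.degrees(np.arctan2(v[1],v[0])).round(1))
E
python3 -m jog '[[-3.24,-3.72,0,0,0,0,0.5],[-3.24,-3.72,0,0,0,0,0.5],[-3.24,-3.72,0,0,0,0,0.5],[-3.24,-3.72,0,0,0,0,0.5],[0,0,0,0,0,0.18,0.5],[0,0,0,0,0,0.18,0.5],[0,0,0,0,0,0.18,0.5],[0,0,0,0,0,0.18,0.5],[0,0,0,0,0,0.18,0.5],[0,0,0,0,0,0.18,0.5]]'
python3 -m jog '[[0,0,0,0,0,0.17,0.5],[0,0,0,0,0,0.17,0.5],[0,0,0,0,0,0.163,0.5],[0,0,0,0,0,0,0.5],[0,0,0,0,0,0,0.5],[0,0,0,0,0,0,0.5],[0,0,0,0,0,0,0.5],[0,0,0,0,0,0,0.5],[0,0,0,0,0,0,0.5],[0,0,0,0,0,0,0.5]]'
python3 - <<'E'
from look import *
s=ctrl.sense(); print(s["tcp_pos"],np.degrees(np.arctan2(*q2R(s["tool_rot"])[[1,0],0])))
im,d,K,o,R,P=wrist("w5")
for lo,hi in((.035,.05),(.012,.022)):
    c=(P[...,2]>lo)&(P[...,2]<hi)&(np.hypot(P[...,0]-.521,P[...,1]+.42)<.04)&(d>0); q=P[c]
    print(c.sum(),np.median(q[:,2]),(q.min(0)+q.max(0))/2,q.max(0)-q.min(0),cv2.minAreaRect(q[:,:2].astype(np.float32)*1000))
    if lo>.03: X=q
c=np.array(cv2.minAreaRect(X[:,:2].astype(np.float32))[0]); e=np.linalg.svd(X[:,:2]-X[:,:2].mean(0),full_matrices=False)[2][0]; print("wing ang",np.degrees(np.arctan2(e[1],e[0])),"shift",tool([*(c-s["tcp_pos"][:2]),0]))
E
```

```text
mid [ 0.4673 -0.1937  0.0675] len 0.0634 ang -6.1
mid [ 0.4674 -0.1938  0.0675] len 0.0635 ang -51.2
t: 11.55
tcp_pos: [0.5217, -0.4203, 0.1969]
tool_rot: [-0.001, 0.674, 0.739, 0.0]
contact_force: [-0.3, -0.4, -0.5]
gripper_width: 0.751
grip_force: 0.0
t: 12.8
tcp_pos: [0.5218, -0.4215, 0.1984]
tool_rot: [0.0, 0.835, 0.55, -0.0]
contact_force: [0.1, 0.0, -0.4]
gripper_width: 0.751
grip_force: 0.0
[ 0.52179638 -0.42149263  0.19835854] 66.74086187251814
732 0.04188446561203529 [ 0.52188294 -0.41848858  0.04008523] [0.02652766 0.04146604 0.00894092] ((521.96533203125, -418.5545959472656), (41.885231018066406, 13.471453666687012), 66.90538787841797)
1297 0.018170745314339154 [ 0.5220188  -0.41874946  0.01711392] [0.04846706 0.04879804 0.0090084 ] ((522.2384643554688, -418.17950439453125), (47.201805114746094, 48.40334701538086), 66.37020111083984)
wing ang -112.7520478963391 shift [ 0.28 -0.1  -0.  ]
```

```bash
python3 -m jog '[[0.28,-0.1,5,0,0,0,0.5],[0,0,5,0,0,0,0.5],[0,0,4.5,0,0,0,0.5],[0,0,2.2,0,0,0,0.5],[0,0,1,0,0,0,0.5],[0,0,0,0,0,0,0.5],[0,0,0,0,0,0,-1],[0,0,0,0,0,0,-1],[0,0,0,0,0,0,-1],[0,0,0,0,0,0,-1]]' 60
python3 -m jog '[[0,0,0,0,0,0,-1],[0,0,0,0,0,0,-1],[0,0,-3,0,0,0,-1],[0,0,-5,0,0,0,-1],[0,0,-5,0,0,0,-1],[0,0,-4,0,0,0,-1],[0,0,0,0,0,0.18,-1],[0,0,0,0,0,0.18,-1],[0,0,0,0,0,0.18,-1],[0,0,0,0,0,0.18,-1]]'
```

```text
t: 14.1
tcp_pos: [0.5228, -0.4193, 0.0227]
tool_rot: [0.001, 0.835, 0.55, 0.0]
contact_force: [-0.2, 0.3, 3.5]
gripper_width: 0.15
grip_force: 59.0
t: 15.35
tcp_pos: [0.5214, -0.4179, 0.1901]
tool_rot: [-0.001, 0.976, 0.218, -0.001]
contact_force: [0.5, 0.8, -0.6]
gripper_width: 0.144
grip_force: 58.6
```

```bash
python3 -m jog '[[0,0,0,0,0,0.185,-1],[0,0,0,0,0,0.185,-1],[0,0,0,0,0,0.185,-1],[-1.97,-5.44,0,0,0,0,-1],[-1.97,-5.44,0,0,0,0,-1],[-1.97,-5.44,0,0,0,0,-1],[-1.97,-5.44,0,0,0,0,-1],[0,0,0,0,0,0,-1],[0,0,0,0,0,0,-1],[0,0,0,0,0,0,-1]]'
python3 - <<'E'
from look import *
s=ctrl.sense(); t=s["tcp_pos"]; print(t,np.degrees(np.arctan2(*q2R(s["tool_rot"])[[1,0],0])),"shift",tool([.4674-t[0],-.1942-t[1],0]),s["q"][5])
im,d,K,o,R,P=wrist("w6")
p=R.T@(np.array([.4672,-.1945,.1])-o); print((K@p/p[2])[:2]); 
E
```

```text
t: 16.6
tcp_pos: [0.4681, -0.1948, 0.1915]
tool_rot: [0.0, 0.998, -0.056, 0.0]
contact_force: [0.1, -0.8, -0.3]
gripper_width: 0.147
grip_force: 58.8
[ 0.46808576 -0.19480528  0.19145894] -6.380902378792613 shift [-0.07 -0.05 -0.  ] 1.1495867106444773
[319.30443329 195.88898703]
```

View pics/w6.png

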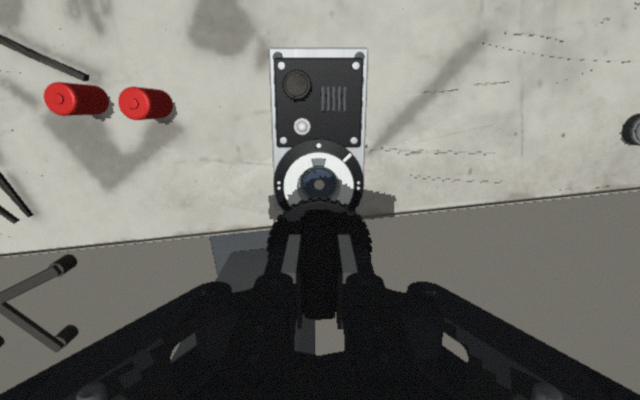

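View: cap held with wing along the beacon axis, notch at (319,161) and flange (320,213) in line. Check the cap's offset along tool x from flange depth.

```bash
python3 - <<'E'
from look import *
z=np.load("w6.npz"); im,d,K,o,R=z["im"],z["d"],z["K"],z["o"],z["R"]; P=pts(d,K,o,R)
s=ctrl.sense(); t=s["tcp_pos"]; T=(P-t)@q2R(s["tool_rot"])
m=(d>0)&(abs(T[...,2])<.012)&(np.hypot(T[...,0],T[...,1])<.032)
q=T[m]; print(m.sum(),"tool-frame ext",q.min(0),q.max(0)); print(np.histogram(q[:,2],8))
for y in np.arange(-.02,.021,.01):
    k=abs(q[:,1]-y)<.002
    if k.sum(): xx=np.sort(q[k,0]); print(round(y,3),k.sum(),xx[-3],"axis if r24:",xx[-3]-np.sqrt(.024**2-y*y))
k=np.hypot(P[...,0]-.467,P[...,1]+.194)<.0135
# collar dots for axis again
g=(im.min(-1)>140)&(abs(P[...,2]-.074)<.004)&(np.hypot(P[...,0]-.467,P[...,1]+.194)<.04); q=P[g]; print("rim y",q[:,1].min(),q[:,1].max(),"x max",q[:,0].max(),g.sum())
E
```

```text
3114 tool-frame ext [-0.00672535 -0.0252312  -0.01199325] [0.02300329 0.02367551 0.00956802]
(array([ 220,  192,  126,   66,   59,  794, 1561,   96]), array([-0.01199325, -0.00929809, -0.00660294, -0.00390778, -0.00121262,
        0.00148254,  0.0041777 ,  0.00687286,  0.00956802]))
-0.02 261 0.014614386588261844 axis if r24: 0.0013478874268402444
-0.01 330 0.021485797043802914 axis if r24: -0.00033162718546851655
0.0 204 0.02283177183889096 axis if r24: -0.0011682281611090396
0.01 338 0.020630125775423735 axis if r24: -0.0011872984538476954
0.02 217 0.013345023739526757 axis if r24: 7.852457810515745e-05
rim y -0.2202330135307274 -0.16663820793657047 x max 0.4943558566236718 1164
```

```bash
python3 -m jog '[[0,-0.05,4,0,0,0,-1],[0,0,3,0,0,0,-1],[0,0,2,0,0,0,-1],[0,0,0.3,0,0,0,-1],[0,0,0.3,0,0,0,-1],[0,0,0.3,0,0,0,-1],[0,0,0.2,0,0,0,-1],[0,0,0,0,0,0,-1],[0,0,0,0,0,0,-1],[0,0,0,0,0,0,-1]]'
```

```text
t: 17.9
tcp_pos: [0.468, -0.1933, 0.0907]
tool_rot: [0.0, 0.998, -0.055, 0.0]
contact_force: [-0.0, 0.2, -0.6]
gripper_width: 0.15
grip_force: 58.8
```

No contact, lugs entering the notches. Press on.

```bash
python3 -m jog '[[0,0,0.2,0,0,0,-1],[0,0,0.2,0,0,0,-1],[0,0,0.2,0,0,0,-1],[0,0,0.1,0,0,0,-1],[0,0,0.1,0,0,0,-1],[0,0,0,0,0,0,-1],[0,0,0,0,0,0,-1],[0,0,0,0,0,0,-1],[0,0,0,0,0,0,-1],[0,0,0,0,0,0,-1]]'
```

```text
t: 19.15
tcp_pos: [0.4683, -0.1934, 0.0836]
tool_rot: [0.0, 0.998, -0.055, 0.0]
contact_force: [-1.2, 1.0, 8.7]
gripper_width: 0.145
grip_force: 60.0
```

```bash
python3 -m jog '[[0,0,0.1,0,0,0,-1],[0,0,0.05,0,0,0,-1],[0,0,0,0,0,0,-1],[0,0,0,0,0,0,-1],[0,0,0,0,0,0,-1],[0,0,0,0,0,0,-1],[0,0,0,0,0,0,-1],[0,0,0,0,0,0,-1],[0,0,0,0,0,0,-1],[0,0,0,0,0,0,-1]]'
python3 - <<'E'
from look import *
s=ctrl.sense(); print(s["contact_force"],s["ft_torque"],np.degrees(np.arctan2(*q2R(s["tool_rot"])[[1,0],0])))
im,d,K,o,R,P=wrist("w7")
m=(d>0)&(np.hypot(P[...,0]-.467,P[...,1]+.194)<.027)&(P[...,2]>.07)&(P[...,2]<.088); print(np.histogram(P[m][:,2],bins=np.arange(.07,.089,.001)))
cv2.imwrite("pics/w7c.png",cv2.resize(im[120:300,220:420,::-1],None,fx=3.3,fy=3.3))
E
```

```text
t: 20.4
tcp_pos: [0.4682, -0.1934, 0.0836]
tool_rot: [0.0, 0.998, -0.055, -0.0]
contact_force: [-5.0, 2.4, 17.1]
gripper_width: 0.144
grip_force: 61.3
[-4.96750327  2.39703054 17.133668  ] [0.50542788 0.77517036 0.01330686] -6.306690674089161
(array([  20,   11,   30,  348,  672,  208,   64,  141,  845, 1170,  181,
          9,   19,   16,   23,   23,   25,   40]), array([0.07 , 0.071, 0.072, 0.073, 0.074, 0.075, 0.076, 0.077, 0.078,
       0.079, 0.08 , 0.081, 0.082, 0.083, 0.084, 0.085, 0.086, 0.087,
       0.088]))
```

View pics/w7c.png

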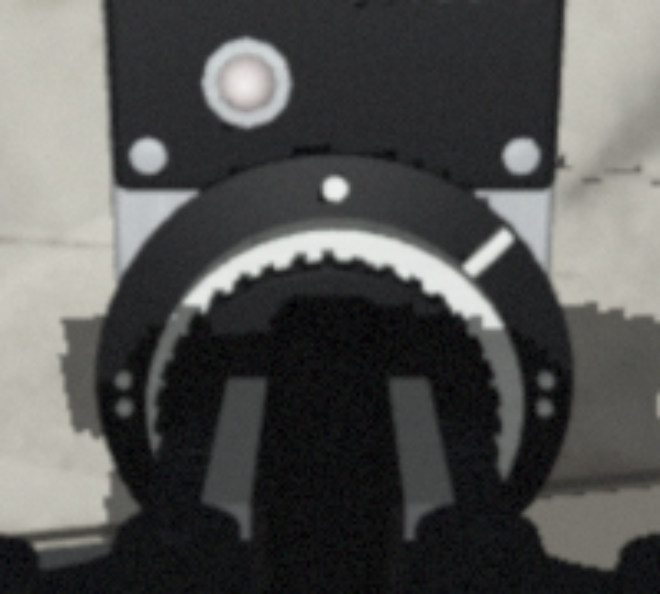

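Cap is home: rim 74.5 mm, flange top 79 mm, 17 N press, flange concentric in the ring. Turn clockwise.

```bash
python3 -m jog '[[0,0,0,0,0,0.09,-1],[0,0,0,0,0,0.09,-1],[0,0,0,0,0,0.09,-1],[0,0,0,0,0,0.09,-1],[0,0,0,0,0,0.09,-1],[0,0,0,0,0,0.09,-1],[0,0,0,0,0,0.09,-1],[0,0,0,0,0,0.06,-1],[0,0,0,0,0,0,-1],[0,0,0,0,0,0,-1]]' 80
python3 - <<'E'
from look import *
s=ctrl.sense(); print(s["contact_force"],s["ft_torque"],np.degrees(np.arctan2(*q2R(s["tool_rot"])[[1,0],0])))
E
```

```text
t: 21.7
tcp_pos: [0.4686, -0.1942, 0.0837]
tool_rot: [0.001, 0.921, -0.389, 0.001]
contact_force: [-4.4, -0.2, 16.6]
gripper_width: 0.143
grip_force: 79.7
[-4.39518642 -0.16353008 16.6125886 ] [0.14616514 0.67321675 0.06655424] -45.8159152761562
```

```bash
python3 -m jog '[[0,0,0,0,0,0.05,-1],[0,0,0,0,0,0.05,-1],[-0.03,0.04,0,0,0,0,-1],[0,0,0,0,0,0,-1],[0,0,0,0,0,0,-1],[0,0,0,0,0,0,-1],[0,0,0,0,0,0,-1],[0,0,0,0,0,0,-1],[0,0,0,0,0,0,-1],[0,0,0,0,0,0,-1]]'
python3 - <<'E'
from look import *
s=ctrl.sense(); print(s["contact_force"],s["ft_torque"],np.degrees(np.arctan2(*q2R(s["tool_rot"])[[1,0],0])))
im,d,K,o,R,P=wrist("w8")
m=(d>0)&(np.hypot(P[...,0]-.467,P[...,1]+.194)<.027)&(P[...,2]>.07)&(P[...,2]<.084); print(np.histogram(P[m][:,2],bins=np.arange(.07,.084,.001)))
cv2.imwrite("pics/w8c.png",cv2.resize(im[100:300,200:440,::-1],None,fx=3,fy=3))
E
```

```text
t: 22.95
tcp_pos: [0.4686, -0.1942, 0.0837]
tool_rot: [0.0, 0.901, -0.435, 0.001]
contact_force: [-2.8, 0.5, 14.7]
gripper_width: 0.143
grip_force: 79.5
[-2.80055238  0.45807832 14.70810582] [0.15116572 0.48087285 0.05256688] -51.55062720669611
(array([  23,   34,   48,  383,  688,  163,   74,  160,  826, 1172,  191,
          3,   14]), array([0.07 , 0.071, 0.072, 0.073, 0.074, 0.075, 0.076, 0.077, 0.078,
       0.079, 0.08 , 0.081, 0.082, 0.083]))
```

View pics/w8c.png

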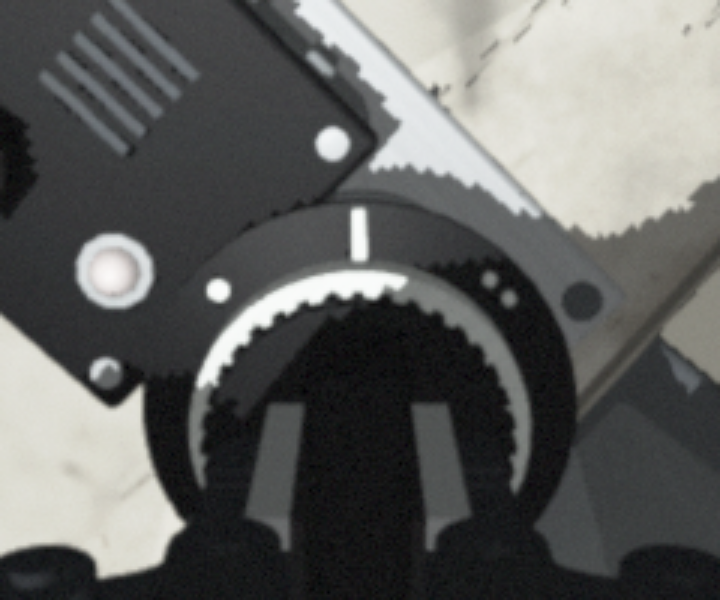

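The test bar at (359,234) stands straight ahead of the wing (tool yaw −51.5°, bars −51.5°). The flange is on the rim, with 14.7 N of press and 80 N of grip. Handing in.

```bash
python3 -c "
from station import ctrl
print(ctrl.finish_job())"
```

```text
the job is handed in; nothing more can be done
None
```

I handed the job in at about 23 s: the cell is in the barrel, and the gripper holds the cap pressed home with its wing on the test bars (tool yaw −51.6°, bars about −51.5°); the hand-in gave no verdict.

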